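# Clamp a filter module in the cam-lock test fixture

## Task

Set the tall metal module upright in the nest of the black clamp fixture and let go of it, then with the fingers shut push the cam lever through its quarter turn until it meets its end stop, and keep pressing it there steadily with about 15 N for a full second so that the clamp seats the module. Feel your way: never load the fixture or its lever with more than 25 N. Leave the lever at its stop with the module clamped against the fence, and do not disturb anything else on the bench.

Things in the scene. Friction and masses are not known exactly. Their poses are not given: they have to be found in the camera images.
- module_center (a point): Centre, half-way up, of the tall module: a loose plain metal case 44 mm long (its x), 36 mm wide (its y), 56 mm high (z), 0.14 to 0.28 kg, standing upright on the bench. One brass stub 9 mm across, 8 mm high, in the middle of its top. Either end may face either way. The taller, narrower of the two metal cases.
- module: The tall module itself; its origin is the middle of its underside, 28 mm below the centre point.
- fixture: The clamp fixture, fixed to the bench, its lever included. Origin on the bench, 20 mm straight below the nest point. Axes: x along the nest's length, y from the fence to the cam, z up. Its black base is 110 mm (x) by 115 mm (y) by 20 mm high, its middle 8 mm to +y of the origin.
- nest (a point): Centre of a clamped module's foot on the nest floor, 20 mm above the bench; axes as the fixture's. The module's 44 mm length goes along x between end rails 6 mm high and 49 mm apart (2.5 mm play each end). Grip it by that length, fingers above the rails, clear of fence and cam. Set it down 2 to 3 mm to +y of this point.
- fence (a point): Top middle of the fence's face, 25 mm above the nest floor, 18 mm to -y of the nest point. The fence is a 52 mm long, 8 mm thick metal wall. The steel cam opposite stands 44.5 mm from it while the lever is at 0, so the 36 mm wide module has 8 mm of play (6 mm at lever angle 0.25); as the lever closes the cam slides the module to the fence.
- cam_lever: Cam lever on an upright pivot; origin on the pivot axis at half the lever's height, 40.5 mm to +y of the nest point, 46 mm above the bench. It points along its own -x: a steel bar 10 mm wide, then, 60 to 110 mm from the pivot, the black grip. Pushed towards its own +y it closes. Friction takes about 5 N at the grip; it stays where left.
- lever_grip (a point): Middle of the lever's black grip, 85 mm from the pivot. The grip is 50 mm long, 18 mm wide (flat sides 9 mm either side of its middle line) and 18 mm high, 37 to 55 mm above the bench. Push its flat side here with shut fingers; squeezing it counts as load too.
- cam_turn (a joint): Lever angle, rad, clockwise seen from above. At angle a the lever points to (-cos a, sin a) in the fixture's x, y. 0: open, along -x, roughly towards the robot. 1.571: at the hard end stop, along +y, away from the nest. Starts at 0 to 0.25. Under 15 N at the grip the stop gives less than 0.02 rad.
- flat_module_center (a point): Bystander: centre of the other metal case, flat, 70 by 50 by 24 mm with two brass stubs. Leave it alone.
- spool: Bystander: white spool, 54 mm across, 40 mm high, standing; origin under its centre.
- screwdriver: Bystander: screwdriver 190 mm long, lying; origin near its middle.
- jar: Bystander: closed jar 52 mm across, 60 mm high; origin under its centre.
- control_box: Bystander: black box 110 by 150 by 30 mm with a knob on top; origin under its centre.
- brush: Bystander: brush 170 mm long, lying; origin near its middle.
Things that resemble listed ones, but are neither listed nor needed, are in the scene too. What is shaped like the module but turquoise is not meant. Leave any pink look-alike of the fixture alone.

How it is judged (in metres and radians):
On the way, in this order (a step that is already met when the one before it is completed fails the run):
1. the module stands in the nest, flat on its floor, let go, with the lever still open (x of module_center in the frame of nest between -0.004 and 0.004 m and y of module_center in the frame of nest between -0.0025 and 0.0095 m and z of module_center in the frame of nest between 0.0255 and 0.0305 m and angle between module_center's own z axis and vertical below 0.06 rad and angle between the x axis of module_center and the x axis of nest, either way round below 0.12 rad and value of joint cam_turn below 0.5 rad and contact force between the fingers and module below 0.2 N), for 0.2 s.
2. the fingers press the lever against its end stop with 10 N or more for 0.6 s (value of joint cam_turn above 1.55 rad and contact force between the fingers and cam_lever above 10 N), for 0.6 s.
At the end, for the whole second after the job is handed in: The lever is at its end stop (angle above 1.54 rad); the module stands at rest on the nest floor, upright (within 0.06 rad) and in line with the nest (0.12 rad), within 4 mm of the nest point along x and within 2 mm across (against the fence), its centre 28 mm (within 2.5 mm) above the floor (x of module_center in the frame of nest between -0.004 and 0.004 m and y of module_center in the frame of nest between -0.002 and 0.002 m and z of module_center in the frame of nest between 0.0255 and 0.0305 m and angle between module_center's own z axis and vertical below 0.06 rad and angle between the x axis of module_center and the x axis of nest, either way round below 0.12 rad and value of joint cam_turn above 1.54 rad and linear speed of module below 0.02 m/s and velocity of joint cam_turn between -0.05 and 0.05 rad/s); the robot touches nothing.
It fails at once if more than 25 N between the fingers and the fixture or its lever (contact force between the fingers and fixture above 25 N).
It fails at once if a bystander (flat module, spool, screwdriver, jar, control box or brush) is moved by more than 15 mm (distance of any of flat_module_center, spool, screwdriver, jar, control_box, brush from where it was at the start of the episode above 0.015 m).
It also fails if it takes over 64 s, if anything falls off the work surface, if the arm or the gripper's body presses on something with over 40 N, if the wrist force passes 120 N, or if a joint passes its speed limit or range.

## Robot

A 6-joint arm with a two-finger parallel gripper is mounted at the origin on the work surface. World frame = base frame: x ahead of the robot, y to its left, z up, the work surface at z = 0. Lengths are in m, angles in degrees, forces in N, time in s.
With the tool pointing down it reaches from about 0.25 to 0.725 m from the base axis. Payload 9.7 kg.
Tool frame: the origin (TCP) lies at the very end of the fingers, on their centre line; the grasp point (between the pads) lies tcp_to_grasp behind it (tcp_to_grasp is the distance from the TCP to the grasp point, in m); z points along the fingers, y is the direction in which the jaws open and shut (so a half turn about z gives the same grasp; the last joint's range is limited). The gripper opens to 85 mm and grips with 20 to 120 N. Pads are 22 mm wide; open, the fingers measure 114 mm over their backs; the gripper's body (76 mm by 85 mm) begins 54 mm behind the grasp point. The pads swing forward as they close: fully open they stand 13 mm farther back than shut.
Start: joints at [-72.021, 4.979, 10.078, 95.1, 0, 90], TCP at [0.17, -0.523, 0.231] pointing down, gripper open.
Joint ranges: [-179.16, 179.16], [-48.56, 103.87], [-65.8, 70.77], [-126.05, 130.52], [-82.76, 87.17], [-180, 180]. Speed limits (degrees/s): [127.2, 127.2, 147.25, 180, 180, 180].

## Interface

Orientations are given as [roll, pitch, yaw] about the fixed x, y, z axes, in that order (R = Rz(yaw) Ry(pitch) Rx(roll)).
In Python, from workcell import * gives the robot as it stands. The module is installed in compiled form; this text tells all that it offers.
- The arm moves only by the shell command python3 -m pendant 'ROWS' [FORCE]. ROWS is JSON, a list of rows, each a list of 3 entries, a list of its own where there are three numbers: the opening in per cent of the stroke, from 0 (shut) to 100 (fully open), then the shift along the world's x, y, z in mm, then the turn, a rotation vector about the world's x, y, z in degrees. A call has 1 to 20 rows; each row is the pose to reach, as a shift and turn from the pose measured when the call began; what a row does not reach only later rows make up. A row lasts 1/8 s, in which the tool goes at most 62.5 mm and 10.7 degrees, less where a joint would pass 70% of its speed; a pose out of reach is approached as far as the arm can. A call with a gripper value outside its range is refused whole. The fingers move at their own pace and stop on an object; FORCE is the grip in N (left out, the last holds). Time passes only in rows, so rows that repeat a pose let the fingers close. It gives the time, the measured TCP pose, the force and the opening at its end, in the units of the state.
- get_obs(): the state, without advancing time (a new reading comes with each control period).
- camera(name): name is "scene" or "top" or "wrist"; returns a dict with "img" (384x512x3 uint8, red, green, blue), "fx", "fy", "cx", "cy" (pixels), "cam_to_world" (4x4, takes a point from camera to world coordinates); the wrist camera has in their place "T_tool_cam" (4x4, takes a point from camera to tool coordinates, whose origin is the TCP and whose axes are the flange's). Camera axes: x right, y down, z forward; pixel columns grow to the right and rows downward; lengths in m; the calibration is good to about 2 mm. A picture is of the moment at which its call begins: read the wrist's pose just before it. There is no depth.
- job_done(): hands the job in, once; it reports no verdict.
Trained networks look in a picture, given as the dict that the camera call returned (one of the last four; its "shot" number tells which), for a name from the list of things; names that differ only in an ending like _2 or _b are one class to them, and where a whole thing is asked for, a point or a joint stands for the part that bears it (a point fixed in the world has none). Each returns a list of dicts, best first, with "confidence" (0 to 1); they miss things now and then, are a little off and sometimes report something else, mostly with a low value. They report only what shows in the picture. A call takes as long as a camera call. They do not tell look-alikes from the thing itself.
- regions_of(picture, label): "region" (384x512 bool, what is visible of it).
- pinpoint(picture, label): "position" ([x, y, z] in m, in world coordinates, good to about 4 mm: a listed point, or the origin of a listed thing).
The state is a dict: "time": time; "q": joint angles; "qd": joint speeds; "joint_efforts": joint torques, N m; "ee_pos": TCP position; "tcp_rot": TCP orientation; "wrist_force": force on the tool from outside, world axes, zero at the start; "torque": the same for the moment, N m; "opening": finger opening in m.
Only numpy, scipy, OpenCV 4.12 (cv2) and the standard library are available. Lean on these libraries where they do the work, as an engineer would, in place of code of your own. Each camera call takes 0.05 s, during which the arm holds its last target. There are 200 camera calls.

## Working session

There is one attempt and no reset: what is moved stays moved. The work goes in short steps, Python scripts to look and compute and a shell command to move; the robot and the scene stay as the last step left them, time stands still between calls to the robot, and variables do not carry over. Pictures are saved under pics/ and viewed, about 8 in all and at most 12, crops included, and the job is handed in when it is done.

```bash
mkdir -p pics; cat > h.py <<'E'
from workcell import *
import numpy as np, cv2
def save(p,n): cv2.imwrite('pics/'+n+'.png',p['img'][:,:,::-1])
E
python3 - <<'E'
from h import *
o=get_obs(); print(o)
for c in ['scene','top']:
    p=camera(c); save(p,c)
    for l in ['module_center','nest','fence','cam_lever','lever_grip','flat_module_center','spool','screwdriver','jar','control_box','brush']:
        print(c,l,[(np.round(d['position'],3).tolist(),round(d['confidence'],2)) for d in pinpoint(p,l)][:3])
E
python3 -c "
import cv2,numpy as np
a=[cv2.imread('pics/%s.png'%c) for c in('scene','top')]
cv2.imwrite('pics/a.png',cv2.resize(np.vstack(a),(600*512//768*1,600)) if 0 else np.hstack(a)[:, :])"; ls pics
```

```text
{'time': 0.0, 'q': array([-7.20204940e+01,  5.01025968e+00,  1.00356324e+01,  9.50996809e+01,
       -1.43909192e-03,  8.99998923e+01]), 'qd': array([-0.01195769, -0.07769351, -0.03039938,  0.00014323, -0.07723555,
       -0.07603318]), 'joint_efforts': array([-1.13256135e-04, -5.20381165e+01,  4.64806831e+01,  1.60742638e-02,
       -3.34529989e-05, -1.52280808e-05]), 'ee_pos': array([ 0.16969622, -0.52293079,  0.23060169]), 'tcp_rot': array([-1.79925692e+02,  1.43895104e-03,  1.79796155e+01]), 'wrist_force': array([ 0.01126237, -1.17634886,  0.71004091]), 'torque': array([0.00808759, 0.01368207, 0.0147364 ]), 'opening': 0.08552726873183887}
scene module_center [([0.554, -0.384, 0.029], 0.62)]
scene nest [([0.551, 0.007, 0.022], 0.95), ([0.545, 0.047, 0.048], 0.66), ([0.356, 0.151, 0.018], 0.61)]
scene fence [([0.554, -0.014, 0.045], 0.94), ([0.357, 0.134, 0.046], 0.62)]
scene cam_lever [([0.546, 0.049, 0.046], 0.8), ([0.352, 0.19, 0.048], 0.6)]
scene lever_grip [([0.272, 0.192, 0.041], 0.95), ([0.462, 0.039, 0.05], 0.54)]
scene flat_module_center [([0.598, -0.188, 0.008], 0.8)]
sce
[... 428 characters left out ...]
 0.022], 0.85), ([0.355, 0.151, 0.022], 0.77)]
top fence [([0.551, -0.012, 0.043], 0.83), ([0.355, 0.134, 0.046], 0.83)]
top cam_lever [([0.356, 0.195, 0.047], 0.79), ([0.544, 0.05, 0.044], 0.77), ([0.464, 0.034, 0.044], 0.5)]
top lever_grip [([0.27, 0.188, 0.051], 0.69), ([0.465, 0.034, 0.05], 0.47), ([0.553, 0.009, -0.001], 0.4)]
top flat_module_center [([0.552, -0.013, 0.044], 0.72), ([0.595, -0.193, 0.011], 0.7)]
top spool [([0.454, -0.186, -0.001], 0.58)]
top screwdriver [([0.766, 0.054, -0.003], 0.7)]
top jar [([0.717, -0.136, -0.003], 0.47)]
top control_box [([0.565, 0.445, -0.003], 0.62), ([0.546, -0.301, -0.0], 0.5)]
top brush [([0.399, 0.358, -0.003], 0.76)]
a.png
scene.png
top.png
```

```bash
python3 -c "
import cv2
a=cv2.imread('pics/top.png');cv2.imwrite('pics/t2.png',cv2.resize(a,(800,600),interpolation=3))"
```

```text
(no output)
```

View pics/t2.png

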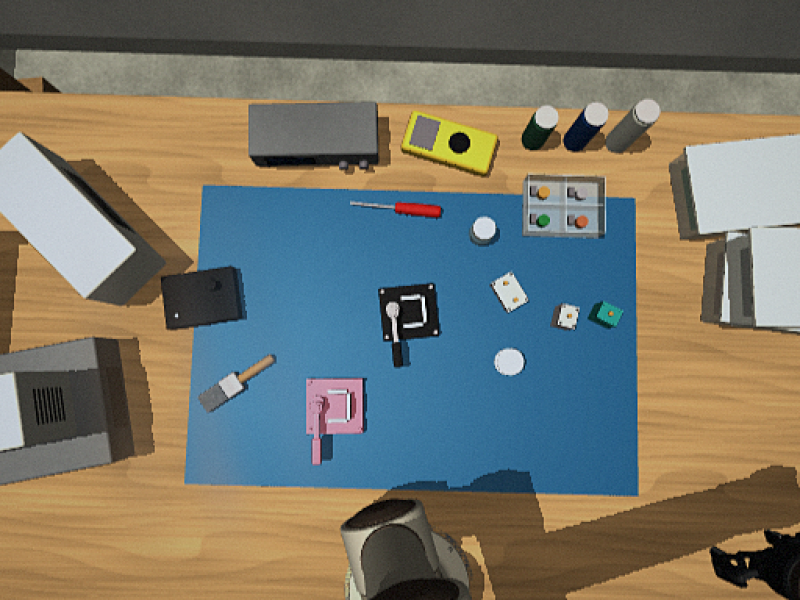

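View pics/scene.png

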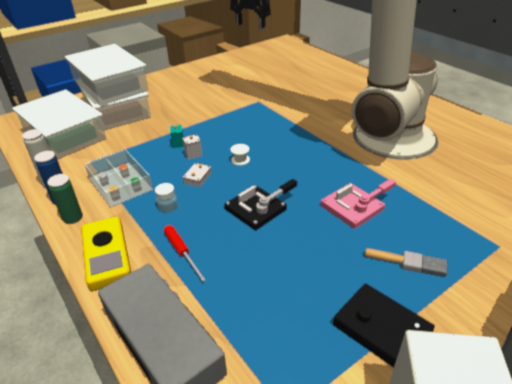

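The top view shows the real module at (568,316) in the 800-px picture, with the turquoise look-alike at (608,314). The black fixture is at (410,312), its lever pointing towards the robot, and the pink one is at (335,405). I'll go above the module.

```bash
python3 -m pendant '[[75,[50,30,0],[0,0,0]],[75,[100,60,0],[0,0,0]],[75,[150,90,0],[0,0,0]],[75,[200,120,0],[0,0,0]],[75,[250,150,0],[0,0,0]],[75,[300,180,0],[0,0,0]],[75,[345,205,0],[0,0,0]],[75,[345,222,0],[0,0,0]],[75,[345,222,0],[0,0,0]]]' 30
cat >> h.py <<'E'
from scipy.spatial.transform import Rotation as Ro
def wcam():
    o=get_obs(); p=camera('wrist'); T=np.eye(4); T[:3,:3]=Ro.from_euler('xyz',o['tcp_rot'],degrees=True).as_matrix(); T[:3,3]=o['ee_pos']
    p['cw']=T@p['T_tool_cam']; return o,p
def ray(p,u,v,z,M=None):
    M=p['cw'] if M is None else M
    d=M[:3,:3]@np.array([(u-p['cx'])/p['fx'],(v-p['cy'])/p['fy'],1]); c=M[:3,3]
    return c+d*(z-c[2])/d[2]
def pp(p,*ls):
    for l in ls: print(l,[(np.round(d['position'],4).tolist(),round(d['confidence'],2)) for d in pinpoint(p,l)][:3])
E
python3 - <<'E'
from h import *
o,p=wcam(); save(p,'w1'); print(o['ee_pos'],o['tcp_rot'],o['time']); print(p['T_tool_cam'].round(3),p['fx'])
pp(p,'module_center','module')
for d in regions_of(p,'module_center'):
    r=d['region']; ys,xs=np.nonzero(r); print(d['confidence'],xs.min(),xs.max(),ys.min(),ys.max(),r.sum(), p['img'][r].mean(0))
E
```

```text
time: 2.33
ee_pos: [0.5146, -0.3003, 0.2314]
tcp_rot: [-180.0, 0.0, 18.1]
wrist_force: [-0.0, -0.3, -0.2]
opening: 0.0643
[ 0.514584   -0.30031106  0.23143892] [-1.79995789e+02  1.56220255e-02  1.80688866e+01] 2.325
[[-0.    -0.966 -0.26   0.066]
 [ 1.     0.    -0.001 -0.   ]
 [ 0.001 -0.26   0.966 -0.142]
 [ 0.     0.     0.     1.   ]] 291.8332288445874
module_center [([0.5469, -0.3034, 0.0309], 0.94), ([0.5586, -0.3813, 0.0259], 0.56)]
module [([0.5428, -0.3038, 0.0015], 0.77), ([0.5538, -0.3867, -0.0003], 0.69)]
0.96 247 293 118 168 1371 [228.92268417 226.45805981 222.96207148]
0.68 311 365 134 185 1637 [ 21.80757483 138.07147221 127.7043372 ]
```

View pics/w1.png

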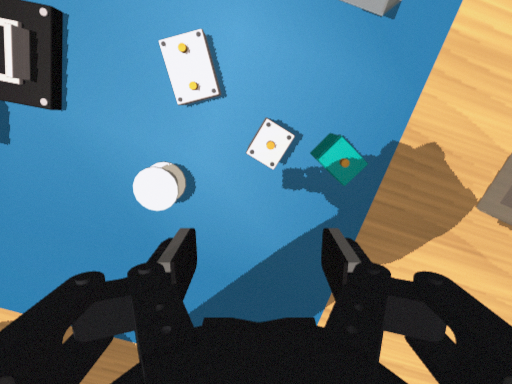

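The module's top is at about (271,144), turned roughly 30° in the image, with the turquoise one to its right. I'll measure its yaw.

```bash
cat >> h.py <<'E'
def toprect(p,z=0.056,thr=150,near=None):
    r=regions_of(p,'module_center')
    r=[d['region'] for d in r if np.ptp(p['img'][d['region']].mean(0))<40][0]
    m=((p['img'].min(2)>thr)&(cv2.dilate(r.astype(np.uint8),np.ones((5,5)))>0)).astype(np.uint8)
    c=max(cv2.findContours(m,0,2)[0],key=cv2.contourArea)[:,0]
    w=np.array([ray(p,u,v,z)[:2] for u,v in c])*1000
    (a,s,t)=cv2.minAreaRect(w.astype(np.float32))
    if s[0]<s[1]: s=s[::-1]; t+=90
    return a,s,(t+90)%180-90
E
python3 - <<'E'
from h import *
o,p=wcam()
for t in (120,150,180,205): print(t,toprect(p,thr=t))
for uv in [(269,118),(295,133),(273,168),(247,153),(270.5,145.5)]: print(uv,ray(p,*uv,0.056)[:2].round(4))
E
```

```text
120 ((548.2625732421875, -301.15887451171875), (44.347015380859375, 36.18556594848633), -13.004051208496094)
150 ((548.3956298828125, -301.1838684082031), (43.68816375732422, 35.64303970336914), -13.296920776367188)
180 ((548.3760375976562, -301.17987060546875), (43.27637481689453, 35.15908432006836), -13.275314331054688)
205 ((548.4127807617188, -301.1363220214844), (42.565338134765625, 34.565940856933594), -13.283309936523438)
(269, 118) [ 0.5735 -0.2941]
(295, 133) [ 0.5673 -0.3255]
(273, 168) [ 0.524  -0.3152]
(247, 153) [ 0.531  -0.2829]
(270.5, 145.5) [ 0.5466 -0.3047]
```

```bash
python3 -c "
import workcell;print([n for n in dir(workcell) if not n.startswith('_')], getattr(workcell,'tcp_to_grasp',None))"
python3 -m pendant '[[75,[8,0,0],[0,0,10]],[75,[16,0,0],[0,0,20]],[75,[24,0,0],[0,0,30]],[75,[33.5,-1,0],[0,0,40]],[75,[33.5,-1,-30],[0,0,50]],[75,[33.5,-1,-60],[0,0,59]],[75,[33.5,-1,-100],[0,0,59]],[75,[33.5,-1,-130],[0,0,59]],[75,[33.5,-1,-130],[0,0,59]]]'
python3 - <<'E'
from h import *
o,p=wcam(); save(p,'w2'); print(o['ee_pos'],o['tcp_rot'],o['q'])
print(toprect(p))
E
```

```text
['PlanningError', 'camera', 'get_obs', 'job_done', 'pinpoint', 'regions_of', 'tcp_to_grasp'] 0.0187
time: 3.9
ee_pos: [0.5465, -0.3021, 0.099]
tcp_rot: [-179.8, -0.1, 76.9]
wrist_force: [-0.1, -0.6, 0.6]
opening: 0.0642
[ 0.54654758 -0.30213922  0.0990234 ] [-1.79764976e+02 -7.44389459e-02  7.69105088e+01] [-2.89378264e+01  1.48497600e+01  6.70667725e+00  8.21033365e+01
  7.42568494e-03  7.41514961e+01]
((548.4039916992188, -301.0885009765625), (43.395225524902344, 35.29865264892578), -13.046371459960938)
```

```bash
python3 -m pendant '[[75,[2,1,-25],[0,0,0]],[75,[2,1,-50],[0,0,0]],[75,[2,1,-77],[0,0,0]],[75,[2,1,-77],[0,0,0]],[30,[2,1,-77],[0,0,0]],[30,[2,1,-77],[0,0,0]],[30,[2,1,-77],[0,0,0]],[30,[2,1,-77],[0,0,0]],[30,[2,1,-77],[0,0,0]]]' 40
python3 -m pendant '[[30,[0,0,40],[0,0,0]],[30,[0,0,90],[0,0,0]],[30,[0,40,130],[0,0,0]],[30,[0,90,150],[0,0,6]],[30,[0,140,150],[0,0,12]],[30,[0,180,150],[0,0,18]],[30,[0,220,150],[0,0,18]],[30,[0,240,150],[0,0,18]],[30,[0,240,150],[0,0,18]]]' 
python3 - <<'E'
from h import *
o,p=wcam(); save(p,'w3'); print(o['ee_pos'],o['tcp_rot'],o['wrist_force'])
pp(p,'nest','fence','cam_lever','lever_grip','module_center')
E
```

```text
time: 5.12
ee_pos: [0.5511, -0.3026, 0.0281]
tcp_rot: [179.8, 0.1, 76.9]
wrist_force: [-1.6, 0.2, 6.5]
opening: 0.0433
time: 6.25
ee_pos: [0.5513, -0.0617, 0.1786]
tcp_rot: [179.7, 0.1, 95.0]
wrist_force: [-0.4, 0.5, -2.5]
opening: 0.0432
[ 0.55128262 -0.06172558  0.17859236] [1.79719603e+02 8.15838845e-02 9.50076552e+01] [-0.4274717   0.53414322 -2.45901886]
nest [([0.5549, 0.007, 0.0177], 0.7)]
fence [([0.5558, -0.0106, 0.0457], 0.75)]
cam_lever [([0.545, 0.0493, 0.0457], 0.78), ([0.4536, -0.1874, -0.002], 0.61)]
lever_grip [([0.4614, 0.0375, 0.0465], 0.95)]
module_center [([0.5514, -0.0664, 0.1833], 0.82)]
```

View pics/w3.png

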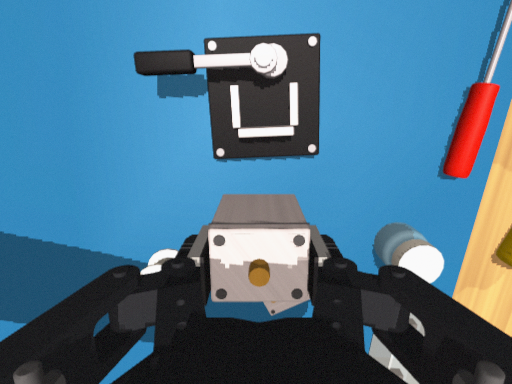

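The module is held; the wrist view shows the fixture with corner screws near (213,46), (313,41), (220,153), (312,148), lever open to the left. I'll fit the fixture from the screws and the hand offset from the module's top.

```bash
python3 - <<'E'
from h import *
o,p=wcam(); g=p['img'].astype(int)
def blob(u,v,r=7):
    w=g.min(2)[v-r:v+r+1,u-r:u+r+1]; m=(w>110); y,x=np.nonzero(m); return u-r+x.mean(),v-r+y.mean(),m.sum()
P=[]
for u,v in [(213,46),(313,41),(220,153),(312,148)]:
    a=blob(u,v); P.append(ray(p,a[0],a[1],.02)[:2]); print(np.round(a,1),P[-1].round(4))
P=np.array(P); c=P.mean(0)
x=(P[1]-P[0]+P[3]-P[2])/2; y=(P[0]-P[2]+P[1]-P[3])/2
yx=np.degrees(np.arctan2(x[1],x[0])); yy=np.degrees(np.arctan2(-y[0],y[1])); print('centre',c,'yaws',yx,yy,np.linalg.norm(x),np.linalg.norm(y))
t=np.radians((yx+yy)/2); Y=np.array([-np.sin(t),np.cos(t)]); print('nest',c-.008*Y)
# fence & rails pixel extents
for n,(u,v),z in [('fence',(266,132),.045),('railL',(235,106),.026),('railR',(294,104),.026)]:
    m=((g.min(2)>140)).astype(np.uint8); k,l=cv2.connectedComponents(m); mm=(l==l[v,u]); ys,xs=np.nonzero(mm)
    w=np.array([ray(p,a,b,z)[:2] for a,b in zip(xs,ys)])*1000; print(n,l[v,u],cv2.minAreaRect(w.astype(np.float32)))
gr=ray(p,*blob(163,62,2)[:2],.055) if 0 else None
# held module top
z=o['ee_pos'][2]+.028
for uv in [(219,240),(299,240),(221,294),(297,295)]:
    print((ray(p,*uv,z)-o['ee_pos'])[:2].round(4))
print('lever', ray(p,137,63,.055)[:2],ray(p,194,62,.055)[:2],ray(p,266,58,.055)[:2],o['ee_pos'])
E
```

```text
[212.4  46.  112. ] [0.4981 0.0575]
[312.6  38.2  79. ] [0.5909 0.0721]
[220.4 150.1  58. ] [ 0.5105 -0.0393]
[312.2 145.9  59. ] [ 0.6038 -0.0271]
centre [0.55085376 0.01578444] yaws 8.178577019647943 7.351862724636204 0.09396960651951687 0.09881582291633784
nest [0.55193467 0.0078578 ]
fence 5 ((553.9216918945312, 5.772111892700195), (55.737831115722656, 45.98291778564453), 7.434345245361328)
railL 6 ((523.17236328125, 6.805248260498047), (7.9230732917785645, 39.1953239440918), 7.388847827911377)
railR 5 ((554.5474243164062, 5.993551254272461), (59.59621810913086, 49.16603088378906), 7.434351444244385)
[-0.0179  0.0122]
[0.0158 0.015 ]
[-0.0158 -0.0139]
[ 0.0181 -0.0116]
lever [0.44126354 0.03266935] [0.48880941 0.03750393] [0.5486846  0.04572128] [ 0.55111211 -0.06346329  0.1779648 ]
```

```bash
python3 - <<'E'
from h import *
o,p=wcam(); print(o['ee_pos']); c=p['img'][30:165,195:330,::-1]
cv2.imwrite('pics/c1.png',cv2.resize(c,(594,594),interpolation=cv2.INTER_CUBIC))
# reproject model with guess to compare
M=np.linalg.inv(p['cw'])
def px(w): q=M@np.r_[w,1]; return np.array([p['fx']*q[0]/q[2]+p['cx'],p['fy']*q[1]/q[2]+p['cy']])
n=np.array([.552,.0078]); t=np.radians(7.4); R=np.array([[np.cos(t),-np.sin(t)],[np.sin(t),np.cos(t)]])
img=cv2.resize(c,(594,594),interpolation=cv2.INTER_CUBIC)
def poly(pts,z,col):
    q=[(px(np.r_[n+R@np.array(a)/1000,z/1000])-[195,30]+.5)*4.4 for a in pts]; cv2.polylines(img,[np.int32(np.round(q))],True,col,1)
poly([(-55,-49.5),(55,-49.5),(55,65.5),(-55,65.5)],20,(0,255,0))
poly([(-26,-18),(26,-18),(26,-26),(-26,-26)],45,(0,0,255))
poly([(-24.5,-15),(24.5,-15),(24.5,20),(-24.5,20)],26,(255,0,255))
cv2.imwrite('pics/c2.png',img)
E
```

```text
[ 0.55109751 -0.06336136  0.17796219]
```

View pics/c2.png

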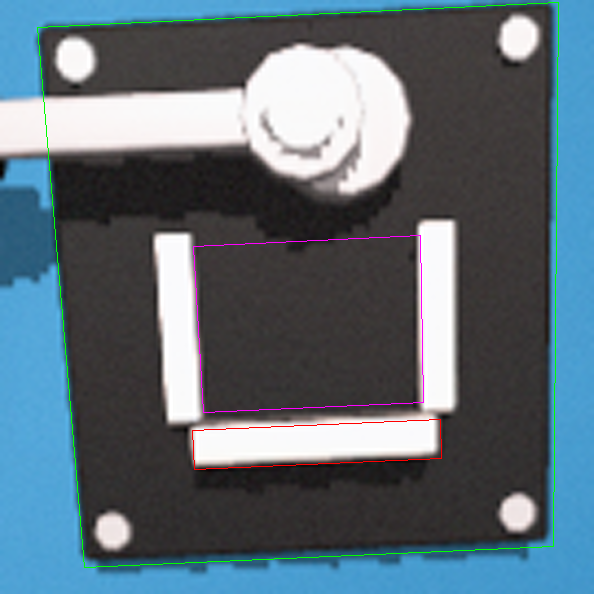

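The overlay fits the fence, rails and base to within a millimetre, so nest ≈ (0.552, 0.0078) with yaw 7.4°. Next I'll go over the nest and part-way down.

```bash
python3 -m pendant '[[30,[0,30,0],[0,0,2.6]],[30,[1,60,-20],[0,0,2.6]],[30,[1,73.5,-50],[0,0,2.6]],[30,[1,73.5,-80],[0,0,2.6]],[30,[1,73.5,-80],[0,0,2.6]],[30,[1,73.5,-80],[0,0,2.6]]]'
python3 - <<'E'
from h import *
o,p=wcam(); o=get_obs(); print(o['ee_pos'],o['tcp_rot'],o['wrist_force'],o['time'],o['opening'])
z=o['ee_pos'][2]+.028
m=(p['img'].min(2)>130).astype(np.uint8)
save(p,'w4')
t=np.radians(7.4)
M=np.linalg.inv(p['cw']); img=p['img'][:,:,::-1].copy()
def px(w): q=M@np.r_[w,1]; return np.array([p['fx']*q[0]/q[2]+p['cx'],p['fy']*q[1]/q[2]+p['cy']])
n=np.array([.552,.0078]); R=np.array([[np.cos(t),-np.sin(t)],[np.sin(t),np.cos(t)]])
def poly(c,pts,z,col):
    cv2.polylines(img,[np.int32([np.round(px(np.r_[c+R@np.array(a)/1000,z])) for a in pts])],True,col,1)
for s,zz in ((0,z),(0,z-.056)): poly(o['ee_pos'][:2],[(-22,-18),(22,-18),(22,18),(-22,18)],zz,(0,255,0))
poly(n,[(-24.5,-15),(24.5,-15),(24.5,20),(-24.5,20)],.026,(255,0,255)); poly(n,[(-26,-18),(26,-18),(26,-26),(-26,-26)],.045,(0,0,255))
cv2.imwrite('pics/c3.png',cv2.resize(img[100:,120:400],(560,568)))
E
```

```text
time: 7.4
ee_pos: [0.5526, 0.01, 0.0993]
tcp_rot: [179.7, 0.1, 97.4]
wrist_force: [-0.1, -0.2, -2.2]
opening: 0.0434
[0.55285608 0.00995341 0.0996123 ] [1.79653217e+02 8.08132159e-02 9.74233488e+01] [-0.23513411  0.09010379 -2.55016497] 7.45 0.04327972034873822
```

View pics/c3.png

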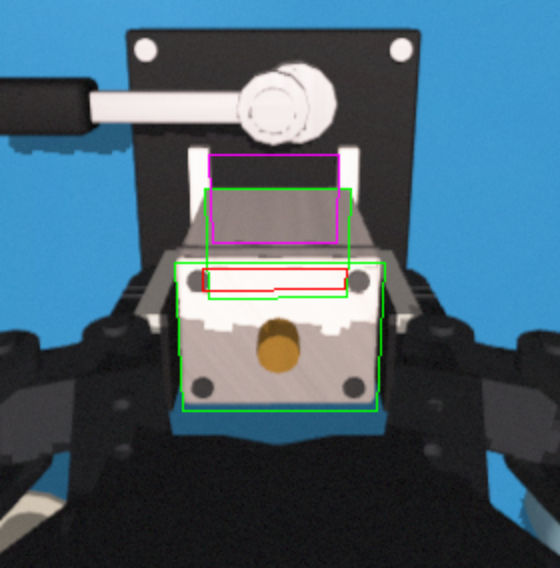

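The held module's foot outline matches the model and lines up with the nest. I'll lower it to just above the floor.

```bash
python3 -m pendant '[[30,[-1,0,-12],[0,0,0]],[30,[-1,0,-24],[0,0,0]],[30,[-1,0,-36],[0,0,0]],[30,[-1,0,-43],[0,0,0]],[30,[-1,0,-48],[0,0,0]],[30,[-1,0,-48],[0,0,0]],[30,[-1,0,-48],[0,0,0]]]'
python3 -m pendant '[[30,[0,0,-1],[0,0,0]],[30,[0,0,-2],[0,0,0]],[30,[0,0,-2],[0,0,0]]]'
```

```text
time: 8.32
ee_pos: [0.5521, 0.01, 0.052]
tcp_rot: [179.6, 0.1, 97.4]
wrist_force: [0.2, -0.7, -3.1]
opening: 0.0435
time: 8.7
ee_pos: [0.552, 0.01, 0.05]
tcp_rot: [179.6, 0.1, 97.4]
wrist_force: [0.9, -0.2, -2.0]
opening: 0.0436
```

```bash
python3 -m pendant '[[30,[0,0,-0.7],[0,0,0]],[30,[0,0,-1.4],[0,0,0]],[30,[0,0,-1.4],[0,0,0]]]'
python3 -m pendant '[[30,[0,0,-0.7],[0,0,0]],[30,[0,0,-1.2],[0,0,0]],[30,[0,0,-1.2],[0,0,0]]]'
```

```text
time: 9.07
ee_pos: [0.552, 0.0099, 0.0485]
tcp_rot: [179.6, 0.1, 97.4]
wrist_force: [-0.5, -0.1, -2.4]
opening: 0.0432
time: 9.45
ee_pos: [0.5521, 0.0099, 0.0481]
tcp_rot: [179.6, 0.1, 97.4]
wrist_force: [-2.7, -0.2, 4.8]
opening: 0.0433
```

```bash
python3 -m pendant '[[45,[0,0,0.5],[0,0,0]],[60,[0,0,0.5],[0,0,0]],[70,[0,0,0.5],[0,0,0]],[70,[0,0,0.5],[0,0,0]],[70,[0,0,0.5],[0,0,0]],[70,[0,0,30],[0,0,0]],[70,[0,0,60],[0,0,0]],[70,[0,0,90],[0,0,0]],[70,[0,-50,100],[0,0,0]],[70,[0,-73,100],[0,0,0]],[70,[0,-73,100],[0,0,0]],[70,[0,-73,100],[0,0,0]]]'
python3 - <<'E'
from h import *
o,p=wcam(); save(p,'w5'); print(o['ee_pos'])
pp(p,'module_center','nest','lever_grip','cam_lever')
print(toprect(p,.076))
c=cv2.resize(p['img'][:200,100:360,::-1],(780,600),interpolation=cv2.INTER_CUBIC); cv2.imwrite('pics/c4.png',c)
E
```

```text
time: 10.95
ee_pos: [0.552, -0.0626, 0.1479]
tcp_rot: [179.6, 0.1, 97.4]
wrist_force: [0.5, 0.5, 0.5]
opening: 0.0596
[ 0.55201969 -0.06263232  0.1479141 ]
module_center [([0.5528, 0.007, 0.0495], 0.91), ([0.5962, -0.1871, 0.0128], 0.64)]
nest []
lever_grip [([0.4623, 0.0382, 0.0471], 0.88)]
cam_lever [([0.5445, 0.0471, 0.0473], 0.75)]
((552.3287963867188, 9.58820629119873), (46.17931365966797, 35.65296173095703), 7.38578462600708)
```

View pics/c4.png

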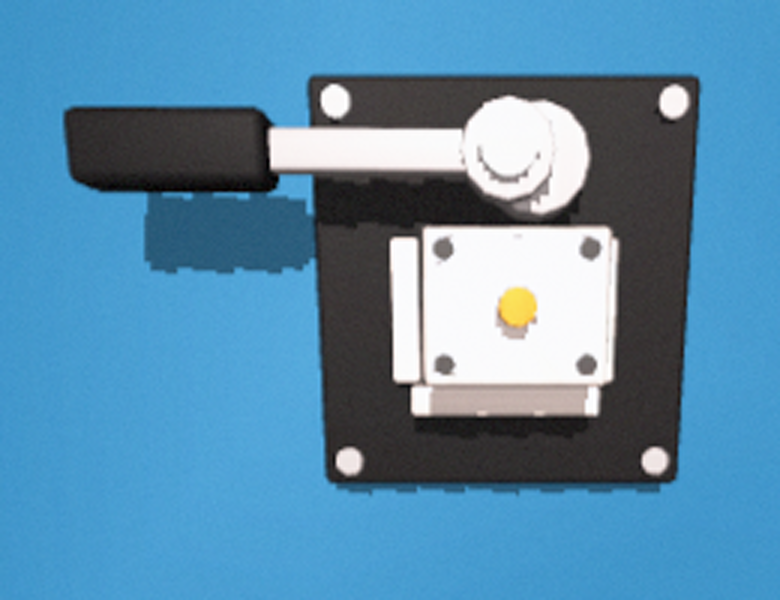

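Released: the module stands upright between the rails, about 2 mm off the fence, and the lever is still open. Now I'll shut the fingers, turn half round (to keep the wrist in range for the sweep) and move beside the grip.

```bash
python3 -m pendant '[[0,[-5,4,0],[0,0,10]],[0,[-10,8,0],[0,0,20]],[0,[-15,12,0],[0,0,30]],[0,[-20,16,0],[0,0,40]],[0,[-25,20,0],[0,0,50]],[0,[-30,24,0],[0,0,60]],[0,[-35,28,0],[0,0,70]],[0,[-40,32,0],[0,0,80]],[0,[-45,36,0],[0,0,90]],[0,[-50,40,0],[0,0,100]],[0,[-55,44,0],[0,0,110]],[0,[-60,48,0],[0,0,120]],[0,[-65,52,0],[0,0,130]],[0,[-70,56,0],[0,0,140]],[0,[-75,60,0],[0,0,150]],[0,[-80,64,0],[0,0,160]],[0,[-85,68,0],[0,0,170]],[0,[-85,68,0],[0,0,179.5]],[0,[-85,68,0],[0,0,179.5]],[0,[-85,68,0],[0,0,179.5]]]' 20
python3 - <<'E'
from h import *
o,p=wcam(); save(p,'w6'); print(o['ee_pos'],o['tcp_rot'],o['q'].round(1),o['opening'],o['wrist_force'].round(1))
pp(p,'lever_grip')
E
```

```text
time: 13.75
ee_pos: [0.4671, 0.0056, 0.148]
tcp_rot: [179.6, 0.1, -83.2]
wrist_force: [1.7, -0.1, 0.2]
opening: 0.0001
[0.46712354 0.00561848 0.14802345] [ 1.79602692e+02  8.54350061e-02 -8.32237778e+01] [  0.7  -6.8 -10.8  86.4   0.  -96.1] 8.086366323335557e-05 [ 1.7 -0.1  0.2]
lever_grip [([0.4621, 0.038, 0.0464], 0.82)]
```

```bash
python3 -m pendant '[[0,[0,0,-35],[0,0,0]],[0,[0,0,-70],[0,0,0]],[0,[0,0,-100],[0,0,0]],[0,[0,0,-106],[0,0,0]],[0,[0,0,-106],[0,0,0]],[0,[-0.5,4,-106],[0,0,0]],[0,[-1,7,-106],[0,0,0]],[0,[-1,7,-106],[0,0,0]]]'
python3 -m pendant '[[0,[0,1,0],[0,0,0]],[0,[-0.3,2,0],[0,0,0]],[0,[-0.3,2,0],[0,0,0]]]'
```

```text
time: 14.85
ee_pos: [0.4664, 0.0128, 0.0426]
tcp_rot: [179.7, 0.1, -83.1]
wrist_force: [0.1, -0.1, -0.2]
opening: 0.0002
time: 15.22
ee_pos: [0.4661, 0.0149, 0.0426]
tcp_rot: [179.6, 0.1, -83.1]
wrist_force: [0.0, -0.5, -0.3]
opening: -0.0004
```

```bash
python3 -m pendant '[[0,[-0.2,1,0],[0,0,0]],[0,[-0.3,2,0],[0,0,0]],[0,[-0.3,2,0],[0,0,0]]]'
python3 -m pendant '[[0,[-0.2,1,0],[0,0,0]],[0,[-0.3,2,0],[0,0,0]],[0,[-0.3,2,0],[0,0,0]]]'
python3 -m pendant '[[0,[-0.2,1,0],[0,0,0]],[0,[-0.3,2,0],[0,0,0]],[0,[-0.3,2,0],[0,0,0]]]'
```

```text
time: 15.6
ee_pos: [0.4657, 0.0169, 0.0425]
tcp_rot: [179.6, 0.1, -83.1]
wrist_force: [-0.1, 0.6, 0.1]
opening: -0.0001
time: 15.98
ee_pos: [0.4654, 0.0185, 0.0425]
tcp_rot: [179.6, 0.0, -83.1]
wrist_force: [-0.0, -5.4, 0.6]
opening: -0.0001
time: 16.35
ee_pos: [0.4651, 0.0203, 0.0425]
tcp_rot: [179.6, -0.0, -83.2]
wrist_force: [0.3, -5.3, 0.8]
opening: 0.0003
```

```bash
cat >> h.py <<'E'
P=np.array([.5468,.048])
def T(a,off=.0195): 
    f=np.radians(187.4-a); return P+.0845*np.array([np.cos(f),np.sin(f)])-off*np.array([np.sin(f),-np.cos(f)])
def angle(xy,off=.0195): # lever angle from tool position in contact
    d=xy-P; r=np.hypot(*d); return 187.4-np.degrees(np.arctan2(d[1],d[0]))%360+np.degrees(np.arcsin(off/r))
def table(angs):
    o=get_obs(); y0=o['tcp_rot'][2]; a0=angle(o['ee_pos'][:2]); print('a now',a0,'yaw',y0)
    for a in angs: print(a,((T(a)-T(a0))*1000).round(1).tolist(), round(a0-a,1))
E
python3 -c "
from h import *
table(range(4,90,4))"
```

```text
a now 1.7200326624211115 yaw -83.16071103772403
4 [-1.0, 3.3] -2.3
8 [-2.5, 9.2] -6.3
12 [-3.6, 15.1] -10.3
16 [-4.3, 21.1] -14.3
20 [-4.6, 27.2] -18.3
24 [-4.4, 33.2] -22.3
28 [-3.8, 39.2] -26.3
32 [-2.8, 45.2] -30.3
36 [-1.4, 51.1] -34.3
40 [0.5, 56.9] -38.3
44 [2.7, 62.5] -42.3
48 [5.3, 68.0] -46.3
52 [8.3, 73.2] -50.3
56 [11.6, 78.3] -54.3
60 [15.3, 83.1] -58.3
64 [19.4, 87.6] -62.3
68 [23.7, 91.8] -66.3
72 [28.3, 95.7] -70.3
76 [33.2, 99.3] -74.3
80 [38.3, 102.6] -78.3
84 [43.6, 105.4] -82.3
88 [49.1, 107.9] -86.3
```

```bash
python3 -m pendant '[[0,[-1,3.3,0],[0,0,-2]],[0,[-1.8,6.2,0],[0,0,-4]],[0,[-2.5,9.2,0],[0,0,-6]],[0,[-3,12,0],[0,0,-8]],[0,[-3.6,15,0],[0,0,-10]],[0,[-4,18,0],[0,0,-12]],[0,[-4.3,21,0],[0,0,-14]],[0,[-4.5,24,0],[0,0,-16]],[0,[-4.6,27,0],[0,0,-18]],[0,[-4.6,27,0],[0,0,-18]]]'
python3 -c "
from h import *
o=get_obs();print(o['wrist_force'],o['torque']);table(range(24,90,4))"
```

```text
time: 17.6
ee_pos: [0.4604, 0.0473, 0.0425]
tcp_rot: [179.6, -0.0, -101.1]
wrist_force: [0.3, -4.0, -0.0]
opening: 0.0001
[ 0.32571215 -3.95689274 -0.03176363] [-0.72950791  0.04627454 -0.04828117]
a now 19.96624242981735 yaw -101.14921155837074
24 [0.2, 6.1] -4.0
28 [0.8, 12.1] -8.0
32 [1.8, 18.1] -12.0
36 [3.2, 24.0] -16.0
40 [5.0, 29.7] -20.0
44 [7.3, 35.4] -24.0
48 [9.9, 40.8] -28.0
52 [12.9, 46.1] -32.0
56 [16.2, 51.1] -36.0
60 [19.9, 55.9] -40.0
64 [23.9, 60.5] -44.0
68 [28.2, 64.7] -48.0
72 [32.9, 68.6] -52.0
76 [37.7, 72.2] -56.0
80 [42.8, 75.5] -60.0
84 [48.2, 78.3] -64.0
88 [53.7, 80.8] -68.0
```

```bash
python3 -m pendant '[[0,[0.1,3,0],[0,0,-2]],[0,[0.3,6,0],[0,0,-4]],[0,[0.5,9,0],[0,0,-6]],[0,[0.8,12,0],[0,0,-8]],[0,[1.3,15,0],[0,0,-10]],[0,[1.8,18,0],[0,0,-12]],[0,[2.5,21,0],[0,0,-14]],[0,[3.2,24,0],[0,0,-16]],[0,[4.1,27,0],[0,0,-18]],[0,[5,29.7,0],[0,0,-20]],[0,[6.1,32.5,0],[0,0,-22]],[0,[7.3,35.4,0],[0,0,-24]],[0,[8.6,38.1,0],[0,0,-26]],[0,[9.9,40.8,0],[0,0,-28]],[0,[11.4,43.5,0],[0,0,-30]],[0,[12.9,46.1,0],[0,0,-32]],[0,[14.5,48.6,0],[0,0,-34]],[0,[16.2,51.1,0],[0,0,-36]]]'
python3 -c "
from h import *
o=get_obs();print(o['wrist_force']);table(range(58,94,2))"
```

```text
time: 19.85
ee_pos: [0.4763, 0.0981, 0.0425]
tcp_rot: [179.6, -0.1, -137.2]
wrist_force: [-1.2, -5.9, 2.0]
opening: 0.0
[-1.1535965  -5.90415745  1.99896516]
a now 55.82040251885653 yaw -137.17211960949044
58 [2.0, 2.7] -2.2
60 [3.9, 5.0] -4.2
62 [5.8, 7.3] -6.2
64 [7.9, 9.5] -8.2
66 [10.0, 11.7] -10.2
68 [12.2, 13.8] -12.2
70 [14.5, 15.8] -14.2
72 [16.8, 17.7] -16.2
74 [19.2, 19.5] -18.2
76 [21.7, 21.3] -20.2
78 [24.2, 23.0] -22.2
80 [26.8, 24.5] -24.2
82 [29.4, 26.0] -26.2
84 [32.1, 27.4] -28.2
86 [34.8, 28.7] -30.2
88 [37.6, 29.9] -32.2
90 [40.4, 31.0] -34.2
92 [43.3, 32.0] -36.2
```

```bash
python3 -m pendant '[[0,[2,2.7,0],[0,0,-2]],[0,[3.9,5,0],[0,0,-4]],[0,[5.8,7.3,0],[0,0,-6]],[0,[7.9,9.5,0],[0,0,-8]],[0,[10,11.7,0],[0,0,-10]],[0,[12.2,13.8,0],[0,0,-12]],[0,[14.5,15.8,0],[0,0,-14]],[0,[16.8,17.7,0],[0,0,-16]],[0,[19.2,19.5,0],[0,0,-18]],[0,[21.7,21.3,0],[0,0,-20]],[0,[24.2,23,0],[0,0,-22]],[0,[25.5,23.7,0],[0,0,-23]],[0,[26.8,24.5,0],[0,0,-24]]]'
python3 -c "
from h import *
o=get_obs();print(o['wrist_force'],o['q'].round(0));table(range(80,94,1))"
```

```text
time: 21.48
ee_pos: [0.5023, 0.1225, 0.0423]
tcp_rot: [179.6, -0.2, -161.2]
wrist_force: [-3.4, -2.9, 2.2]
opening: -0.0003
[-3.44470872 -2.89979304  2.17946294] [ 13.   1. -15.  74.   0.  -5.]
a now 79.52145316903467 yaw -161.15118084960216
80 [0.6, 0.4] -0.5
81 [1.9, 1.1] -1.5
82 [3.3, 1.9] -2.5
83 [4.6, 2.6] -3.5
84 [5.9, 3.2] -4.5
85 [7.3, 3.9] -5.5
86 [8.7, 4.5] -6.5
87 [10.1, 5.2] -7.5
88 [11.5, 5.7] -8.5
89 [12.9, 6.3] -9.5
90 [14.3, 6.9] -10.5
91 [15.7, 7.4] -11.5
92 [17.1, 7.9] -12.5
93 [18.6, 8.3] -13.5
```

Now slowly to about 86°, then in small steps by feel.

```bash
python3 -m pendant '[[0,[1.2,0.7,0],[0,0,-1]],[0,[2.6,1.5,0],[0,0,-2]],[0,[4,2.2,0],[0,0,-3]],[0,[5.3,2.9,0],[0,0,-4]],[0,[6.6,3.5,0],[0,0,-5]],[0,[8,4.2,0],[0,0,-6]],[0,[8,4.2,0],[0,0,-6]]]'
python3 -m pendant '[[0,[0.8,0.3,0],[0,0,-0.6]],[0,[1.5,0.6,0],[0,0,-1.2]],[0,[1.5,0.6,0],[0,0,-1.2]]]'
```

```text
time: 22.35
ee_pos: [0.5096, 0.1267, 0.0422]
tcp_rot: [179.5, -0.3, -167.1]
wrist_force: [-4.9, -3.5, 2.1]
opening: -0.0
time: 22.72
ee_pos: [0.5105, 0.1273, 0.042]
tcp_rot: [179.5, -0.3, -168.3]
wrist_force: [-3.6, -3.4, 3.0]
opening: -0.0001
```

```bash
python3 -c "
from h import *
o=get_obs();print(o['wrist_force']);table([88,89,90,91])"; python3 -m pendant '[[0,[0.7,0.3,0],[0,0,-0.6]],[0,[1.4,0.6,0],[0,0,-1]],[0,[1.4,0.6,0],[0,0,-1]]]'
```

```text
[-3.60706336 -3.40042323  2.96659482]
a now 85.7070364464746 yaw -168.26060105027656
88 [3.2, 1.4] -2.3
89 [4.6, 2.0] -3.3
90 [6.0, 2.5] -4.3
91 [7.4, 3.0] -5.3
time: 23.1
ee_pos: [0.5114, 0.1279, 0.042]
tcp_rot: [179.5, -0.4, -169.2]
wrist_force: [-4.8, -2.1, 3.0]
opening: -0.0003
```

```bash
python3 -m pendant '[[0,[0.7,0.3,0],[0,0,-0.6]],[0,[1.4,0.6,0],[0,0,-1]],[0,[2,0.8,0],[0,0,-1.4]],[0,[2,0.8,0],[0,0,-1.4]]]'
python3 -m pendant '[[0,[0.7,0.3,0],[0,0,-0.6]],[0,[1.4,0.5,0],[0,0,-1]],[0,[1.4,0.5,0],[0,0,-1]]]'
```

```text
time: 23.6
ee_pos: [0.513, 0.1288, 0.0418]
tcp_rot: [179.5, -0.4, -170.6]
wrist_force: [-3.0, -3.4, 1.9]
opening: -0.0
time: 23.98
ee_pos: [0.5141, 0.1293, 0.0418]
tcp_rot: [179.4, -0.5, -171.5]
wrist_force: [-4.8, -2.4, 2.3]
opening: -0.0001
```

```bash
python3 -m pendant '[[0,[0.7,0.2,0],[0,0,-0.4]],[0,[1.2,0.3,0],[0,0,-0.6]],[0,[1.2,0.3,0],[0,0,-0.6]]]'
```

```text
time: 24.35
ee_pos: [0.5151, 0.1297, 0.0418]
tcp_rot: [179.4, -0.5, -172.1]
wrist_force: [-5.4, -1.7, 2.8]
opening: 0.0003
```

```bash
python3 -m pendant '[[0,[0.6,0.1,0],[0,0,0]],[0,[1.2,0.2,0],[0,0,0]],[0,[1.2,0.2,0],[0,0,0]]]'
python3 -c "
from h import *
o=get_obs();print(angle(o['ee_pos'][:2]),o['wrist_force'])"
```

```text
time: 24.72
ee_pos: [0.5154, 0.1298, 0.0417]
tcp_rot: [179.4, -0.6, -172.1]
wrist_force: [-9.4, -3.4, 6.3]
opening: -0.0006
89.22990205814929 [-9.42287131 -3.44488792  6.30346363]
```

```bash
python3 -m pendant '[[0,[0.6,0.1,0],[0,0,0]],[0,[1.1,0.2,0],[0,0,0]],[0,[1.1,0.2,0],[0,0,0]]]'
```

```text
time: 25.1
ee_pos: [0.5154, 0.1298, 0.0417]
tcp_rot: [179.4, -0.7, -172.1]
wrist_force: [-9.7, -2.7, 6.9]
opening: 0.0
```

The force now rises without movement, so the lever is at the stop. I'll raise the push a little and relieve the vertical load.

```bash
python3 -m pendant '[[0,[0.8,0.1,0.2],[0,0,0]],[0,[1.4,0.2,0.4],[0,0,0]],[0,[1.4,0.2,0.4],[0,0,0]]]'
```

```text
time: 25.48
ee_pos: [0.5154, 0.1298, 0.0418]
tcp_rot: [179.4, -0.9, -172.0]
wrist_force: [-10.3, -2.6, 5.1]
opening: -0.0001
```

```bash
python3 -m pendant '[[0,[1,0.1,0.2],[0,0,0]],[0,[1.5,0.2,0.3],[0,0,0]],[0,[2,0.2,0.3],[0,0,0]],[0,[2,0.2,0.3],[0,0,0]]]'
```

```text
time: 25.98
ee_pos: [0.5154, 0.1298, 0.0418]
tcp_rot: [179.4, -1.1, -172.0]
wrist_force: [-14.0, -3.0, 7.1]
opening: 0.0001
```

```bash
python3 -m pendant '[[0,[1.9,0.2,0.3],[0,0,0]],[0,[1.9,0.2,0.3],[0,0,0]],[0,[1.9,0.2,0.3],[0,0,0]],[0,[1.9,0.2,0.3],[0,0,0]],[0,[1.9,0.2,0.3],[0,0,0]],[0,[1.9,0.2,0.3],[0,0,0]],[0,[1.9,0.2,0.3],[0,0,0]],[0,[1.9,0.2,0.3],[0,0,0]],[0,[1.9,0.2,0.3],[0,0,0]],[0,[1.9,0.2,0.3],[0,0,0]],[0,[1.9,0.2,0.3],[0,0,0]],[0,[1.9,0.2,0.3],[0,0,0]]]'
python3 - <<'E'
from h import *
o=get_obs(); print(o['wrist_force'],angle(o['ee_pos'][:2]))
p=camera('wrist'); save(p,'w7'); q=camera('top'); save(q,'top2')
cv2.imwrite('pics/c5.png',np.hstack([cv2.resize(p['img'],(400,300)),cv2.resize(q['img'][140:290,170:370],(400,300))])[:,:,::-1])
E
```

```text
time: 27.48
ee_pos: [0.5154, 0.1297, 0.0418]
tcp_rot: [179.4, -1.3, -172.0]
wrist_force: [-13.4, -3.6, 6.9]
opening: 0.0
[-13.39309949  -3.59757766   6.91341651] 89.22906680810038
```

View pics/c5.png

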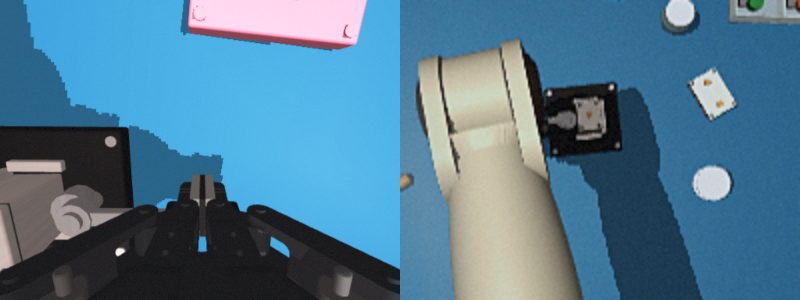

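It pressed at about 15 N for 1.5 s without moving. Next I'll back off along the push line, lift, and look.

```bash
python3 -m pendant '[[0,[-3,-0.4,0],[0,0,0]],[0,[-10,-1.3,0],[0,0,0]],[0,[-20,-2,0],[0,0,0]],[0,[-20,-2,0],[0,0,0]],[0,[-20,-2,50],[0,0,0]],[0,[-20,-2,100],[0,0,0]],[0,[-20,-40,150],[0,0,0]],[0,[-70,-60,180],[0,0,0]],[0,[-110,-80,180],[0,0,0]],[0,[-140,-80,180],[0,0,0]],[0,[-140,-80,180],[0,0,0]]]'
python3 - <<'E'
from h import *
o=get_obs(); p=camera('wrist'); q=camera('top'); s=camera('scene'); print(o['wrist_force'])
M=q['cam_to_world']
for c,P_ in (('top',q),('scene',s)):
    print(c); pp(P_,'module_center','cam_lever','lever_grip','fence')
cv2.imwrite('pics/c6.png',np.hstack([cv2.resize(s['img'][150:270,200:360],(400,300),interpolation=2),cv2.resize(q['img'][155:245,210:330],(400,300),interpolation=2)])[:,:,::-1])
E
```

```text
time: 28.95
ee_pos: [0.3746, 0.0496, 0.2227]
tcp_rot: [179.4, -1.2, -172.0]
wrist_force: [-0.3, -0.2, 0.2]
opening: 0.0001
[-0.26699727 -0.19864627  0.21982016]
top
module_center [([0.5533, -0.38, 0.0253], 0.81), ([0.5514, 0.0031, 0.0436], 0.64)]
cam_lever [([0.5457, 0.0509, 0.0438], 0.74), ([0.3521, 0.1921, 0.0471], 0.62)]
lever_grip [([0.2677, 0.1894, 0.0503], 0.74), ([0.5351, 0.1271, 0.0471], 0.45), ([0.7717, 0.0509, -0.0055], 0.21)]
fence [([0.5563, -0.0105, 0.0446], 0.92), ([0.3533, 0.133, 0.047], 0.6), ([0.5567, 0.007, 0.0475], 0.45)]
scene
module_center [([0.5555, -0.3792, 0.0314], 0.71), ([0.5521, 0.0104, 0.0443], 0.69)]
cam_lever [([0.3545, 0.1923, 0.0467], 0.86), ([0.5469, 0.0473, 0.047], 0.82)]
lever_grip [([0.5386, 0.1302, 0.0457], 0.82), ([0.2706, 0.1905, 0.0465], 0.62)]
fence [([0.3563, 0.1306, 0.0447], 0.64), ([0.556, -0.0115, 0.0432], 0.57)]
```

View pics/c6.png

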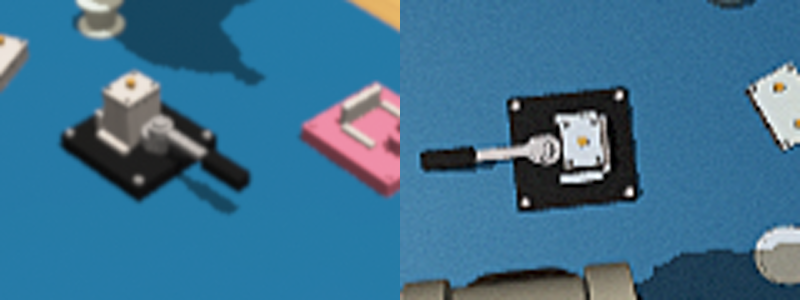

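Lever points along +y with the module at the fence. I'll take one closer wrist measurement from above.

```bash
python3 -m pendant '[[0,[40,-10,0],[0,0,0]],[0,[80,-30,0],[0,0,0]],[0,[80,-40,0],[0,0,0]],[0,[80,-40,0],[0,0,0]],[0,[80,-40,0],[0,0,0]]]'
python3 - <<'E'
from h import *
o,p=wcam(); print(o['ee_pos'])
for t in (100,150): 
    try:
        a,s,th=toprect(p,.076,t); t_=np.radians(7.4); d=np.array(a)-[552,7.8]; print(a,s,th,'nest frame',d@[np.cos(t_),np.sin(t_)],d@[-np.sin(t_),np.cos(t_)])
    except Exception as e: print(e)
pp(p,'module_center','fence','nest','cam_lever','lever_grip')
M=np.linalg.inv(p['cw']); img=cv2.resize(p['img'][:,:,::-1],None,fx=1.5,fy=1.5,interpolation=2)
t=np.radians(7.4);R=np.array([[np.cos(t),-np.sin(t)],[np.sin(t),np.cos(t)]])
def px(w): q=M@np.r_[w,1]; return np.array([p['fx']*q[0]/q[2]+p['cx'],p['fy']*q[1]/q[2]+p['cy']])*1.5+.5
def poly(pts,z,col): cv2.polylines(img,[np.int32([np.round(px(np.r_[np.array([.552,.0078])+R@np.array(a)/1000,z])) for a in pts])],True,col,1)
poly([(-22,-18),(22,-18),(22,18),(-22,18)],.076,(0,255,0)); poly([(-26,-18),(26,-18),(26,-26),(-26,-26)],.045,(0,0,255))
poly([(-55,-49.5),(55,-49.5),(55,65.5),(-55,65.5)],.02,(0,255,255)); poly([(-9,100.5),(9,100.5),(9,150.5),(-9,150.5)],.055,(255,0,255))
cv2.imwrite('pics/c7.png',img)
E
```

```text
time: 30.12
ee_pos: [0.455, 0.0101, 0.222]
tcp_rot: [179.4, -1.3, -172.0]
wrist_force: [1.0, 0.2, 0.1]
opening: 0.0001
[0.45498178 0.01009754 0.22198726]
(514.04052734375, -11.35985279083252) (4.522278308868408, 0.0) 6.6099395751953125 nest frame -40.11101904300613 -14.111260561642382
max() iterable argument is empty
module_center [([0.5553, -0.0094, 0.0483], 0.41)]
fence [([0.3559, 0.1365, 0.047], 0.76), ([0.5568, -0.0098, 0.044], 0.75)]
nest [([0.3542, 0.1546, 0.0216], 0.95)]
cam_lever [([0.5556, -0.0097, 0.0445], 0.71), ([0.5494, 0.0067, -0.0049], 0.48)]
lever_grip [([0.5341, 0.1335, 0.0449], 0.9), ([0.2636, 0.1882, 0.0465], 0.71), ([0.5941, -0.1877, 0.0151], 0.21)]
```

View pics/c7.png

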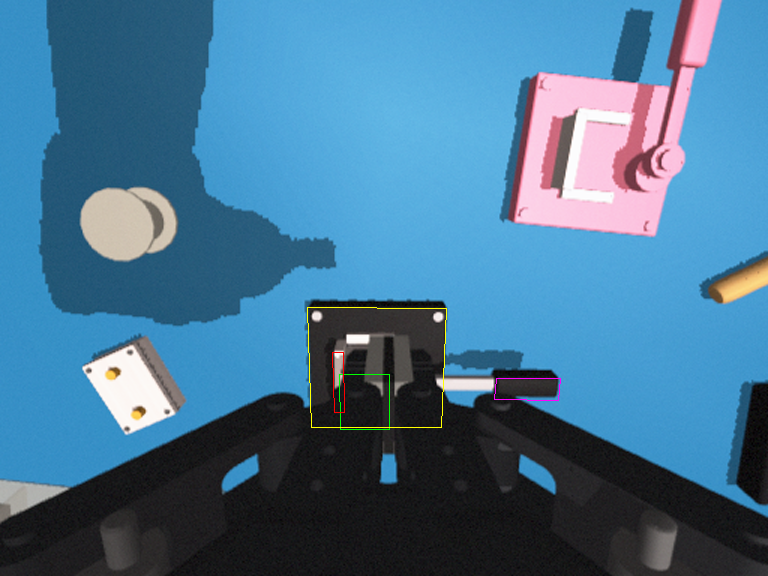

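The grip sits on its predicted end-stop outline, but the fingers hide the module. I'll shift 110 mm further to uncover it.

```bash
python3 -m pendant '[[0,[40,0,0],[0,0,0]],[0,[80,0,0],[0,0,0]],[0,[110,0,0],[0,0,0]],[0,[110,0,0],[0,0,0]],[0,[110,0,0],[0,0,0]]]'
python3 - <<'E'
from h import *
o,p=wcam(); print(o['ee_pos'])
a,s,th=toprect(p,.076,130); t_=np.radians(7.4); d=np.array(a)-[552,7.8]; print(a,s,th,'nest frame',d@[np.cos(t_),np.sin(t_)],d@[-np.sin(t_),np.cos(t_)])
pp(p,'module_center','fence','cam_lever','lever_grip')
M=np.linalg.inv(p['cw']); img=p['img'][:,:,::-1].copy()
img=cv2.resize(img,None,fx=3,fy=3,interpolation=2)
t=np.radians(7.4);R=np.array([[np.cos(t),-np.sin(t)],[np.sin(t),np.cos(t)]])
def px(w): q=M@np.r_[w,1]; return (np.array([p['fx']*q[0]/q[2]+p['cx'],p['fy']*q[1]/q[2]+p['cy']])+.5)*3
def poly(pts,z,col): cv2.polylines(img,[np.int32([np.round(px(np.r_[np.array([.552,.0078])+R@np.array(a)/1000,z])) for a in pts])],True,col,1)
poly([(-22,-18),(22,-18),(22,18),(-22,18)],.076,(0,255,0)); poly([(-26,-18),(26,-18),(26,-26),(-26,-26)],.045,(0,0,255))
poly([(-55,-49.5),(55,-49.5),(55,65.5),(-55,65.5)],.02,(0,255,255)); poly([(-9,100.5),(9,100.5),(9,150.5),(-9,150.5)],.055,(255,0,255))
c=px([.552,.03,.05]).astype(int); img=img[max(0,c[1]-280):c[1]+280,max(0,c[0]-350):c[0]+350]
cv2.imwrite('pics/c8.png',img)
E
```

```text
time: 31.15
ee_pos: [0.5649, 0.01, 0.2217]
tcp_rot: [179.4, -1.4, -172.0]
wrist_force: [-0.4, 0.2, 1.0]
opening: 0.0002
[0.56490293 0.01000686 0.22167628]
(548.788818359375, 8.611309051513672) (49.36045455932617, 40.76967239379883) 7.863578796386719 nest frame -3.079943196883353 1.2181378452896994
module_center [([0.5502, 0.009, 0.0538], 0.91)]
fence [([0.5549, -0.009, 0.0466], 0.61)]
cam_lever [([0.5426, 0.0469, 0.0468], 0.58)]
lever_grip [([0.5334, 0.1329, 0.0453], 0.98)]
```

View pics/c8.png

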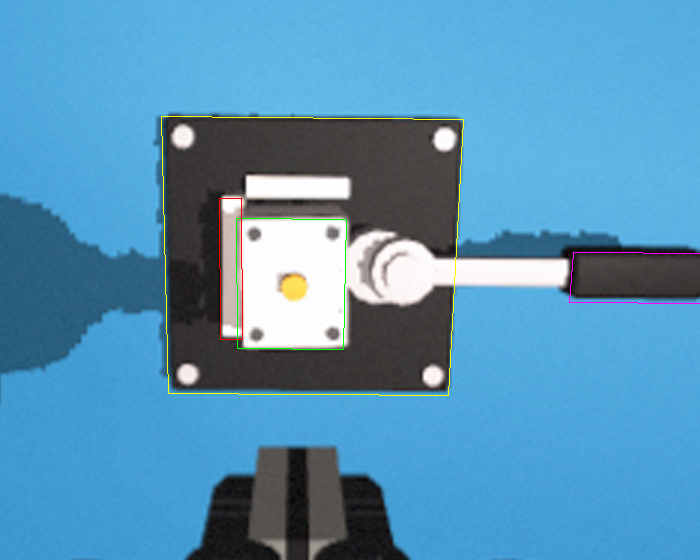

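```bash
python3 -c "
from workcell import *
print(job_done(), get_obs()['time'])"
```

```text
the job is handed in; nothing more can be done
the job is handed in; nothing more can be done
```

I set the module in the nest, let it go, swung the lever to its end stop with shut fingers, and handed the job in at about 31 s. No verdict was reported.

- **Placing:** the module touched the floor at the expected height. After release it stood upright between the rails, about 2 mm off the fence, with the lever still near 0 rad.
- **Sweep:** lever forces read about 4 to 6 N, up to the stop. These are the readings at the end of each move; forces in between were not recorded.
- **Pressing:** I held the lever at the stop for 1.5 s. The wrist force was about 16 N at the start and 15.5 N at the end, with no movement. About 7 N of that was vertical, so the push on the grip's flat side was nearer 14 N.
- **Final look:** the module's top and the lever grip sit on their expected outlines to about 1 mm, with the cam against the module and the robot clear. The wrist force was back near zero.

**Checks that disagreed:**
- **Lever angle:** the tool's position gave 89.2° (1.557 rad), while the force rise and the pictures put the lever at its stop. The limit is 1.54 rad, so this still passes, but with little margin.
- **Module position:** the last automatic fit of the module's top put it 3 mm off along x. I trust it less, because it came out 5 mm too large and must have taken in part of the surroundings.
- **Bystanders:** I did not measure them again at the end. The spool and flat case showed no change in the last pictures, and I kept clear of the rest.

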